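# Clear the cups, unlatch the mounting press and hold its arm up

## Robot

A 6-joint arm with a two-finger parallel gripper is mounted at the origin on the work surface. World frame = base frame: x ahead of the robot, y to its left, z up, the work surface at z = 0. Lengths are in m, angles in rad, forces in N, time in s.
With the tool pointing down it reaches from about 0.4 to 0.825 m from the base axis. Payload 7 kg.
Tool frame: the origin (TCP) lies midway between the tips of the shut fingers; the grasp point (between the pads) lies 19 mm behind it; z points along the fingers, y is the line along which they close (so a half turn about z gives the same grasp; the last joint's range is limited). The gripper opens to 88 mm and grips with 3 to 60 N. Pads are 19 mm wide; open, the fingers measure 130 mm over their backs; the gripper's body (78 mm by 193 mm) begins 47 mm behind the grasp point.
Start: joints at [0.288, 0.359, 0.012, 0, -1.224, -0.288], TCP at [0.675, -0, 0.227] pointing down, gripper open.
Joint ranges: [-3.07, 3.07], [-1.43, 2.12], [-1.02, 1.25], [-3.03, 1.67], [-3.05, -0], [-3.03, 3.03]. Speed limits (rad/s): [2.39, 2.39, 3.01, 3.14, 3.14, 3.14].

## Interface

Orientations are given as a unit quaternion [w, x, y, z].
In Python, from workcell import monitor, read_camera, ticket gives the robot as it stands. The module is installed in compiled form; this text tells all that it offers.
- The arm moves only by the tool play_rows, never from a script. Its argument "commands" is a list of rows, each an object with "slide": the shift along the tool's x, y, z scaled (see below), a list of three; "dr": the turn, a rotation vector about the tool's x, y, z scaled (see below), a list of three; "grip": the opening, from 0 (shut) to 1 (fully open). A call has 1 to 8 rows; each row is the pose to reach, as a shift and turn from the pose commanded when the call began, along the tool's axes at that moment; what a row does not reach only later rows make up. The controller multiplies each number of a shift by 100 mm and each number of a turn by pi/4 rad. A row lasts 1/10 s, in which the tool goes at most 50 mm and 8.59 degrees, less where a joint would pass 70% of its speed; a pose out of reach is approached as far as the arm can. A call with a number of a shift or a turn outside -1 to 1 is refused whole. A call with a gripper value outside its range is refused whole. The fingers move at their own pace and stop on an object; the grip force is fixed at half the most. Time passes only in rows, so rows that repeat a pose let the fingers close. It gives the time, the measured TCP pose, the force, the opening and the grip force at its end, in the units of the state.
- monitor.read_state(): the state, without advancing time (a new reading comes with each control period).
- read_camera(name): name is "scene" or "side" or "wrist"; returns a dict with "color" (420x560x3 uint8, red, green, blue), "depth" (420x560 float32, m along the optical axis (not along the pixel's ray), 0 where there is no reading), "fx", "fy", "cx", "cy" (pixels), "k1" (the pictures are not rectified: a ray, as slopes to the right and down, at radius r is drawn at 1 + k1 r^2 times it, then the intrinsics apply), "camera_from_world" (4x4, takes a point from world to camera coordinates). Camera axes: x right, y down, z forward; pixel columns grow to the right and rows downward; lengths in m; the calibration is good to about 2 mm. A picture is of the moment at which its call begins.
- ticket.hand_in(): hands the job in; it is judged then, once.
The state is a dict: "time": time; "joint_positions": joint angles; "joint_velocities": joint speeds; "joint_efforts": joint torques, N m; "position": TCP position; "ee_rot": TCP orientation; "wrist_force": force on the tool from outside, world axes, zero at the start; "ft_torque": the same for the moment, N m; "width": opening from 0.0 (shut) to 1.0 (fully open); "grasp_force": force on a finger pad.
Only numpy, scipy, OpenCV 4.12 (cv2) and the standard library are available. Lean on these libraries where they do the work, as an engineer would, in place of code of your own. Each camera call takes 0.05 s, during which the arm holds its last target. There are 200 camera calls.

## Task

One of the two stacking cups stands in the way beside the red latch of the slide-mounting press: first set it upright and fully down inside the other cup and let go of it, leaving the stack well away from the latch. Then pull the red latch sideways, away from the press, against its spring, lift the press arm with it until the socket is about 6 cm above where it sat on the ball, and finish still holding the arm up there at rest so that a colleague can take out the slide. Leave the jar, bottle, objective and dish where they are.

Things in the scene. Friction and masses are not known exactly. Their poses are not given: they have to be found in the camera images.
- cup_blue: Tapered stacking cup, blue plastic, open at the top: outer diameter 36 mm at the foot, 60 mm at the rim, 72 mm tall, wall 3 mm, inner floor 26 mm above the foot, 60 g. Both cups have the same shape; fully nested, the inner one stands 26 mm higher (about 1 mm play). Origin: centre of the foot; z to the mouth. Either cup may be the one beside the latch.
- cup_white: Tapered stacking cup, white plastic, open at the top: outer diameter 36 mm at the foot, 60 mm at the rim, 72 mm tall, wall 3 mm, inner floor 26 mm above the foot, 60 g. Both cups have the same shape; fully nested, the inner one stands 26 mm higher (about 1 mm play). Origin: centre of the foot; z to the mouth. Either cup may be the one beside the latch.
- press: Slide-mounting press fixed to the bench; dark grey base plate 300 x 130 x 12 mm. Origin: centre of its underside; x runs along it from the ball end (near the robot) to the hinge end, y to the latch side. Steel ball, 32 mm in diameter, at x = -100, y = 0, 59 mm up. Hinge axis of the arm: along y at x = +110 mm, 62 mm up, between cheeks 78 mm high.
- press_arm: Cream arm of the press, about 0.5 kg, 26 mm wide, with a boxy 52 mm wide socket at its free end that covers the ball, top 84 mm above the bench when down. Origin: on the hinge axis, 62 mm up; the arm lies along its -x, axes as the press when down. It turns up about y by as much as 0.9 rad and falls back when let go; lifting it at the latch takes 3 to 5 N.
- socket (a point): Point in the middle of the socket of the press arm, 210 mm from the hinge axis; 62 mm above the bench when the arm is down on the ball.
- latch (a joint): How far the sprung latch of the socket is pulled out, m: 0 locked, stop at 0.018. It slides along the arm's +y, away from the socket, takes 3 N to start and 8 N at the stop, and springs back. Out by less than about 10 mm its bar catches under a collar of the ball stud and the arm cannot rise; beyond, it can. The latch rides up with the arm.
- latch_home (a point): Fixed point on the bench straight below the paddle in its locked position, 0.088 m to the +y side of the ball.
- oil_jar: Amber jar with black cap, 40 mm in diameter, 50 mm tall, standing beside the press. Leave it where it is; origin at the centre of its underside.
- stain_bottle: Green glass bottle, 36 mm in diameter, 85 mm tall, white cap. Leave it where it is; origin at the centre of its underside.
- objective: Steel microscope objective standing on its end, 28 mm in diameter, 44 mm tall. Leave it where it is; origin at the centre of its underside.
- petri_dish: Pale shallow dish, 90 mm in diameter, 16 mm tall. Leave it where it is; origin at the centre of its underside.
- paddle (a point): Centre of the top of the red upright paddle, the latch's grip: 24 mm along the press's x, 14 mm along its y, 58 mm tall down from this point. It stands on a flat steel bar, 14 mm wide, top 52 mm below this point, that runs to the socket. Locked, it is 88 mm to the +y side of the socket's middle, top 90 mm above the bench, with 55 mm free between it and the socket.
Mind the look-alikes: they are no part of the job. Of the things that look like the stain_bottle, the middle-sized one is meant.

How it is judged:
On the way, in this order (a step that is already met when the one before it is completed fails the run):
1. one cup is nested upright and fully down in the other, let go, and both are clear of the latch, the press still locked down (((horizontal distance between cup_blue and cup_white below 0.004 m and z of cup_blue in the frame of cup_white between 0.022 and 0.031 m) or (horizontal distance between cup_white and cup_blue below 0.004 m and z of cup_white in the frame of cup_blue between 0.022 and 0.031 m)) and angle between each of cup_blue, cup_white's own z axis and vertical below 0.1 rad and horizontal distance between each of cup_blue, cup_white and latch_home above 0.12 m and contact force between the fingers and cup_blue below 0.1 N and contact force between the fingers and cup_white below 0.1 N and height (world z) of socket below 0.07 m), for 0.2 s.
2. the latch is pulled out of the ball's collar with the arm still down (value of joint latch above 0.009 m and height (world z) of socket below 0.075 m), for 0.05 s.
At the end, for the whole second after the job is handed in: Fingers hold arm or latch (over 1.5 N) at rest, socket 40 to 90 mm above its place on the ball, resting on nothing else; one cup nested in the other (axes within 4 mm, 22 to 31 mm higher), both upright within 0.1 rad, untouched, over 120 mm from the latch home (((horizontal distance between cup_blue and cup_white below 0.004 m and z of cup_blue in the frame of cup_white between 0.022 and 0.031 m) or (horizontal distance between cup_white and cup_blue below 0.004 m and z of cup_white in the frame of cup_blue between 0.022 and 0.031 m)) and angle between each of cup_blue, cup_white's own z axis and vertical below 0.1 rad and horizontal distance between each of cup_blue, cup_white and latch_home above 0.12 m and contact force between the fingers and cup_blue below 0.1 N and contact force between the fingers and cup_white below 0.1 N and height (world z) of socket between 0.102 and 0.152 m and contact force between the fingers and press_arm above 1.5 N and linear speed of press_arm below 0.03 m/s and angular speed of press_arm below 0.15 rad/s and contact force between press_arm and cup_blue below 0.2 N and contact force between press_arm and cup_white below 0.2 N and contact force between press_arm and oil_jar below 0.2 N and contact force between press_arm and stain_bottle below 0.2 N); the arm keeps its last pose, push and grip.
It fails at once if the oil jar is pushed more than 30 mm or knocked over (distance of oil_jar from where it was at the start of the episode above 0.03 m or angle between oil_jar's own z axis and vertical above 0.5 rad).
It fails at once if the stain bottle is pushed more than 30 mm or knocked over (distance of stain_bottle from where it was at the start of the episode above 0.03 m or angle between stain_bottle's own z axis and vertical above 0.5 rad).
It fails at once if the objective is pushed more than 30 mm or knocked over (distance of objective from where it was at the start of the episode above 0.03 m or angle between objective's own z axis and vertical above 0.5 rad).
It fails at once if the petri dish is pushed more than 30 mm or knocked over (distance of petri_dish from where it was at the start of the episode above 0.03 m or angle between petri_dish's own z axis and vertical above 0.5 rad).
It also fails if it takes over 53 s, if anything falls off the work surface, if the arm or the gripper's body presses on something with over 40 N, if the wrist force passes 120 N, or if a joint passes its speed limit or range.

## Working session

There is one attempt and no reset: what is moved stays moved. The work goes in short steps, Python scripts to look and compute and a tool call to move; the robot and the scene stay as the last step left them, time stands still between calls to the robot, and variables do not carry over. Pictures are saved under pics/ and viewed, at most 10 in all, crops included, and the job is handed in when it is done.

Besides the shell and the picture viewer there is one more tool, called after ">>>" by a JSON object that holds its "method" and its "body", one argument or row to a line. play_rows: Moves the arm, as the interface text tells. Shifts and turns lie within -1 to 1; 1 stands for 100 mm of shift or pi/4 rad of turn. Its arguments: {"type":"object","properties":{"commands":{"type":"array","items":{"type":"object","properties":{"slide":{"type":"array","items":{"type":"number"}},"dr":{"type":"array","items":{"type":"number"}},"grip":{"type":"number"}}}}},"required":["commands"]}

```bash
mkdir -p pics
cat > h.py <<'E'
import numpy as np, cv2
from workcell import monitor, read_camera, ticket
def cam(n):
    c=read_camera(n); np.savez(f'{n}.npz',**c); return c
def load(n): return dict(np.load(f'{n}.npz'))
def pts(c):
    """world points per pixel from depth"""
    h,w=c['depth'].shape
    u,v=np.meshgrid(np.arange(w),np.arange(h))
    x,y=und(c,u,v); d=c['depth']
    P=np.stack([x*d,y*d,d,np.ones_like(d)],-1)
    return (P@np.linalg.inv(c['camera_from_world']).T)[...,:3]
def und(c,u,v):
    xd=(u-c['cx'])/c['fx']; yd=(v-c['cy'])/c['fy']; x,y=xd,yd
    for _ in range(10):
        s=1+c['k1']*(x*x+y*y); x,y=xd/s,yd/s
    return x,y
def onplane(c,u,v,z):
    x,y=und(c,u,v); M=np.linalg.inv(c['camera_from_world'])
    d=M[:3,:3]@np.array([x,y,1.]); o=M[:3,3]
    return o+d*(z-o[2])/d[2]
def save(c,name): cv2.imwrite(f'pics/{name}.png',c['color'][:,:,::-1])
E
python3 - <<'E'
from h import *
a=cam('scene');b=cam('side')
im=np.hstack([a['color'],b['color']])[:,:,::-1]
save(a,'scene0');save(b,'side0')
for c in (a,b): print(np.linalg.inv(c['camera_from_world']).round(3),c['fx'],c['k1'],(c['depth']>0).mean())
s=monitor.read_state();print(s)
E
```

```text
[[ 0.741  0.56  -0.371  0.988]
 [ 0.671 -0.613  0.416 -0.508]
 [ 0.006 -0.557 -0.83   1.009]
 [ 0.     0.     0.     1.   ]] 413.22118440790183 -0.00045842962964092094 0.9959013605442177
[[ 0.999  0.027 -0.026  0.61 ]
 [ 0.037 -0.579  0.814 -0.901]
 [ 0.007 -0.815 -0.58   0.694]
 [ 0.     0.     0.     1.   ]] 505.04263681447713 0.05154463422554345 0.996016156462585
{'time': 0.1, 'joint_positions': array([ 2.88115769e-01,  3.59304452e-01,  1.11248771e-02, -3.25052811e-04,
       -1.22411208e+00, -2.88108975e-01]), 'joint_velocities': array([ 0.00057374, -0.00231605,  0.00116637,  0.00121965,  0.00068653,
       -0.00090163]), 'joint_efforts': array([-1.42273191e-03, -5.84165347e+01,  2.93752134e+01,  7.01551259e+00,
        1.01412315e-02, -6.66964229e-05]), 'position': array([ 6.74540543e-01, -1.70100314e-05,  2.25709258e-01]), 'ee_rot': array([-5.84207840e-04, -7.07069847e-01,  7.07143302e-01,  4.90973484e-04]), 'wrist_force': array([0.18770374, 0.17324842, 0.46801055]), 'ft_torque': array([ 0.06268158, -0.06110187, -0.00213423]), 'grasp_force': 0.0, 'width': 0.9992999090052828}
```

View pics/scene0.png

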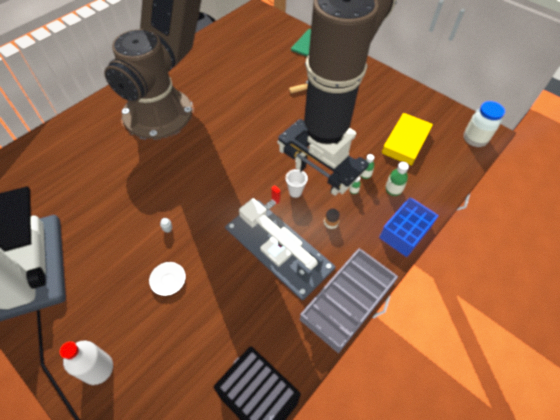

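View pics/side0.png

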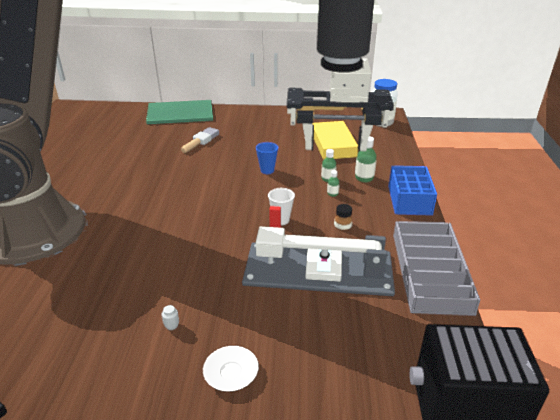

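The scene view shows the white cup at (296,183), beside the red paddle (276,193), with the amber jar at (333,218). In the side view the white cup is at (281,207), the blue cup at (267,158) and the paddle at (275,216). The three green bottles there are (366,162), (330,165) and (333,185). The middle-sized one is (330,165), and I'll avoid all three.

Run:
```python
from h import *
a=load('scene');b=load('side')
for n,c in (('scene',a),('side',b)):
    P=pts(c); hsv=cv2.cvtColor(c['color'],cv2.COLOR_RGB2HSV); H,S,V=[hsv[...,i].astype(int) for i in range(3)]
    reg=(P[...,0]>.4)&(P[...,0]<.95)&(P[...,1]>-.4)&(P[...,1]<.35)&(P[...,2]<.14)
    def st(l,m):
        q=P[m&reg]; 
        if len(q)<5: print(n,l,len(q));return
        print(n,l,len(q),'min',np.percentile(q,2,0).round(3),'max',np.percentile(q,98,0).round(3),'med',np.median(q,0).round(3))
    st('red',((H<6)|(H>174))&(S>170)&(V>120))
    st('blue',(H>105)&(H<125)&(S>150)&(P[...,2]>.004)&(P[...,0]<.75))
    wb=(S<60)&(V>120)&(P[...,2]>.004)
    m=(wb&reg).astype(np.uint8)
    k,lab,stt,cen=cv2.connectedComponentsWithStats(m)
    for i in range(1,k):
        if stt[i,4]>60: st(f'w{cen[i].round()}',lab==i)
    # rims: circle fit of points near z=.072
    for l,mm in (('blue',(H>100)&(H<130)&(S>120)),('white',(S<70)&(V>100))):
        r=mm&reg&(abs(P[...,2]-.071)<.004)&(P[...,0]<.75)&(P[...,1]>-.05)
        q=P[r]; 
        if len(q)>8:
            A=np.c_[2*q[:,:2],np.ones(len(q))]; s=np.linalg.lstsq(A,(q[:,:2]**2).sum(1),rcond=None)[0]
            print(n,l,'rim',len(q),s[:2].round(4),np.sqrt(s[2]+s[0]**2+s[1]**2).round(4),q.min(0).round(3),q.max(0).round(3))
v=np.hstack([cv2.resize(a['color'][150:250,230:360],(390,300),interpolation=2),cv2.resize(b['color'][130:280,230:400],(400,300)[:2],interpolation=2)])
cv2.imwrite('pics/crop1.png',v[:,:,::-1])
```

```text
scene red 121 min [ 0.503 -0.021  0.001] max [0.568 0.043 0.094] med [ 0.558 -0.017  0.074]
scene blue 0
scene w[402. 168.] 95 min [0.763 0.257 0.098] max [0.788 0.28  0.121] med [0.777 0.264 0.116]
scene w[296. 182.] 418 min [0.538 0.038 0.008] max [0.591 0.092 0.075] med [0.563 0.069 0.051]
scene w[367. 174.] 62 min [0.677 0.24  0.01 ] max [0.698 0.26  0.047] med [0.69  0.246 0.026]
scene w[394. 188.] 180 min [0.755 0.243 0.013] max [0.801 0.265 0.06 ] med [0.783 0.249 0.039]
scene w[282. 239.] 2629 min [ 0.529 -0.15   0.011] max [ 0.79  -0.04   0.086] med [ 0.66  -0.107  0.055]
scene w[348. 299.] 3325 min [ 0.823 -0.217  0.004] max [0.939 0.017 0.043] med [ 0.881 -0.105  0.008]
scene w[168. 277.] 768 min [ 0.462 -0.399  0.005] max [ 0.543 -0.331  0.019] med [ 0.5   -0.366  0.012]
scene w[289. 283.] 144 min [ 0.68  -0.174  0.009] max [ 0.787 -0.157  0.018] med [ 0.746 -0.168  0.014]
scene white rim 93 [0.6221 0.1435] 0.1014 [0.535 0.035 0.067] [0.695 0.261 0.075]
side red 201 min [ 0.545 -0.024  0.046] max [ 0.565 -0.012  0.091] med [ 0.556 -0.021  0.071]
side blue 491 min [0.492 0
[... 1107 characters left out ...]
med [ 0.841 -0.389  0.132]
side w[470. 334.] 89 min [ 0.855 -0.399  0.13 ] max [ 0.866 -0.378  0.134] med [ 0.86  -0.388  0.132]
side w[485. 335.] 95 min [ 0.875 -0.399  0.13 ] max [ 0.886 -0.377  0.134] med [ 0.88  -0.388  0.132]
side w[499. 336.] 96 min [ 0.895 -0.399  0.13 ] max [ 0.906 -0.377  0.134] med [ 0.9   -0.389  0.132]
side w[513. 336.] 97 min [ 0.915 -0.399  0.131] max [ 0.926 -0.377  0.135] med [ 0.92  -0.389  0.133]
side w[231. 366.] 1707 min [ 0.463 -0.398  0.005] max [ 0.543 -0.331  0.018] med [ 0.502 -0.365  0.012]
side blue rim 86 [0.5159 0.2929] 0.0279 [0.488 0.261 0.067] [0.544 0.326 0.073]
side white rim 142 [0.6324 0.1401] 0.1091 [0.535 0.033 0.067] [0.688 0.256 0.075]
```

View pics/crop1.png

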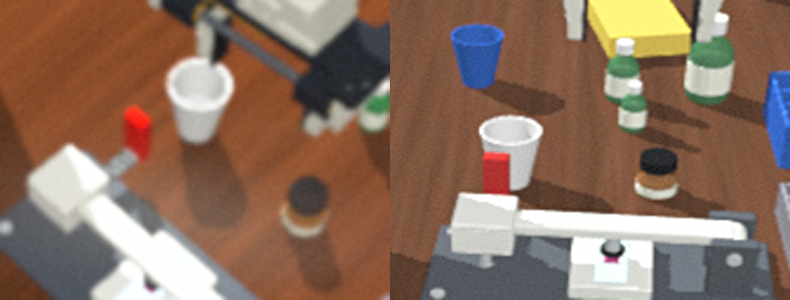

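The crop shows both cups upright, mouths up. White is next to the red paddle and blue stands free, so the white cup goes into the blue one. Next I'll refine the cup centres and find the press direction.

Run:
```python
from h import *
for n in ('scene','side'):
    c=load(n); P=pts(c); hsv=cv2.cvtColor(c['color'],cv2.COLOR_RGB2HSV); H,S,V=[hsv[...,i].astype(int) for i in range(3)]
    X,Y,Z=P[...,0],P[...,1],P[...,2]
    def near(x,y,r): return np.hypot(X-x,Y-y)<r
    for l,mm in (('white',(S<80)&(V>90)&near(.565,.065,.045)),('blue',(H>100)&(H<130)&(S>100)&near(.516,.292,.045))):
        # rim by ray onto plane: topmost contour ellipse
        mk=(mm&(Z>.004)).astype(np.uint8)
        q=P[(mk>0)&(abs(Z-.071)<.004)]
        if len(q)<8: print(n,l,len(q)); continue
        A=np.c_[2*q[:,:2],np.ones(len(q))]; s=np.linalg.lstsq(A,(q[:,:2]**2).sum(1),rcond=None)[0]
        print(n,l,len(q),s[:2].round(4),np.sqrt(s[2]+s[0]**2+s[1]**2).round(4),'mid',((q.min(0)+q.max(0))/2).round(4),'zmax',q.max(0).round(3))
    cream=(S<80)&(V>130)
    m=cream&(abs(Z-.084)<.004)&(X<.62)&(Y<-.04)&(Y>-.2)&(X>.48)
    r=cv2.minAreaRect(P[m][:,:2].astype(np.float32)*1000); print('socket top',m.sum(),r)
    m=cream&(Z>.06)&(Z<.09)&(X>.6)&(X<.74)&(Y<-.07)&(Y>-.14)
    l=cv2.fitLine(P[m][:,:2].astype(np.float32),cv2.DIST_HUBER,0,.01,.01).ravel(); print('arm',m.sum(),l,np.degrees(np.arctan2(l[1],l[0])))
    m=(V<110)&(S<80)&(abs(Z-.012)<.004)&(X>.45)&(X<.83)&(Y<-.02)&(Y>-.22)
    r=cv2.minAreaRect(P[m][:,:2].astype(np.float32)*1000); print('base',m.sum(),r)
    m=((H<6)|(H>174))&(S>150)&near(.556,-.018,.04)&(Z>.082)&(Z<.094)
    r=cv2.minAreaRect(P[m][:,:2].astype(np.float32)*1000); print('paddle top',m.sum(),r)
```

```text
scene white 86 [0.565  0.0644] 0.0278 mid [0.5641 0.0663 0.0709] zmax [0.593 0.097 0.075]
scene blue 0
socket top 352 ((571.6690673828125, -101.47991943359375), (51.69983673095703, 94.1448745727539), 86.81262969970703)
arm 549 [ 0.99825627 -0.05902945  0.67171776 -0.10918976] -3.3841057
base 1486 ((662.7089233398438, -123.66645050048828), (329.91864013671875, 194.1346893310547), 0.5505207777023315)
paddle top 45 ((556.0870361328125, -13.949670791625977), (23.94397735595703, 14.818830490112305), 3.3721683025360107)
side white 127 [0.5644 0.0625] 0.0278 mid [0.5641 0.0627 0.0702] zmax [0.593 0.093 0.073]
side blue 87 [0.5158 0.2929] 0.0279 mid [0.5162 0.2936 0.0702] zmax [0.544 0.326 0.073]
socket top 424 ((550.2346801757812, -103.11021423339844), (53.171627044677734, 51.68107223510742), 86.914306640625)
arm 877 [ 0.998842   -0.04811041  0.6893616  -0.117838  ] -2.7575877
base 2638 ((670.7234497070312, -115.03560638427734), (153.65977478027344, 341.0298767089844), 80.49381256103516)
paddle top 58 ((554.7952880859375, -17.343229293823242), (13.84506607055664, 23.624740600585938), 88.90373992919922)
```

>>> {"method": "play_rows", "body": {
  "commands": [
    {"slide":[-0.32,0.5,0],"grip":1},
    {"slide":[-0.635,1,0],"grip":1},
    {"slide":[-0.635,1,0.4],"grip":1},
    {"slide":[-0.635,1,0.8],"grip":1},
    {"slide":[-0.635,1,0.8],"grip":1}
  ]
}}

```text
validation failed for argument at $.co...
```

Run:
```python
from h import *
s=monitor.read_state();print(s['time'],s['position'],s['ee_rot'])
```

```text
0.1 [ 6.74540543e-01 -1.70100314e-05  2.25709258e-01] [-5.84207840e-04 -7.07069847e-01  7.07143302e-01  4.90973484e-04]
```

>>> {"method": "play_rows", "body": {
  "commands": [
    {"slide":[-0.32,0.5,0],"dr":[0,0,0],"grip":1},
    {"slide":[-0.635,1,0],"dr":[0,0,0],"grip":1},
    {"slide":[-0.635,1,0.4],"dr":[0,0,0],"grip":1},
    {"slide":[-0.635,1,0.8],"dr":[0,0,0],"grip":1},
    {"slide":[-0.635,1,0.8],"dr":[0,0,0],"grip":1}
  ]
}}

```text
time: 0.6
position: [0.571, 0.0629, 0.1419]
ee_rot: [0.004, 0.707, -0.707, -0.002]
wrist_force: [-1.1, -0.2, -0.7]
width: 1.002
grasp_force: 0.0
```

Run:
```python
from h import *
c=cam('wrist'); save(c,'w1')
s=monitor.read_state();print(s['time'],s['position'],s['ee_rot'])
P=pts(c);d=np.hypot(P[...,0]-.565,P[...,1]-.064)
m=(d<.045)&(abs(P[...,2]-.071)<.004)
q=P[m]; 
A=np.c_[2*q[:,:2],np.ones(len(q))]; s=np.linalg.lstsq(A,(q[:,:2]**2).sum(1),rcond=None)[0]
print(len(q),s[:2],np.sqrt(s[2]+s[0]**2+s[1]**2),((q.min(0)+q.max(0))/2).round(4))
```

```text
0.65 [0.57336147 0.06299294 0.14489467] [ 0.00242647  0.70725968 -0.70694911 -0.00090168]
1384 [0.56337082 0.06369337] 0.027747569943987242 [0.5633 0.0644 0.0703]
```

View pics/w1.png

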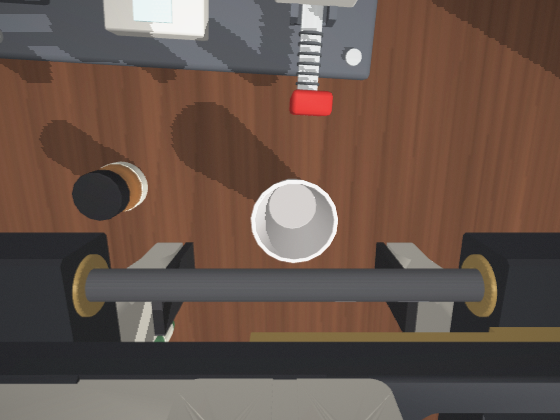

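The wrist view shows the white cup's rim centred at (294,220), between the finger lanes. The paddle is clear at (312,103).

>>> {"method": "play_rows", "body": {
  "commands": [
    {"slide":[0,0.1,0.2],"dr":[0,0,0],"grip":1},
    {"slide":[0,0.1,0.5],"dr":[0,0,0],"grip":1},
    {"slide":[0,0.1,0.8],"dr":[0,0,0],"grip":1},
    {"slide":[0,0.1,0.97],"dr":[0,0,0],"grip":1},
    {"slide":[0,0.1,0.97],"dr":[0,0,0],"grip":1},
    {"slide":[0,0.1,0.97],"dr":[0,0,0],"grip":0.5},
    {"slide":[0,0.1,0.97],"dr":[0,0,0],"grip":0.5},
    {"slide":[0,0.1,0.97],"dr":[0,0,0],"grip":0.5}
  ]
}}

```text
time: 1.45
position: [0.5661, 0.0638, 0.0512]
ee_rot: [-0.001, 0.707, -0.707, 0.001]
wrist_force: [-0.2, -0.6, -0.1]
width: 0.789
grasp_force: 0.0
```

>>> {"method": "play_rows", "body": {
  "commands": [
    {"slide":[0,0,0],"dr":[0,0,0],"grip":0.5},
    {"slide":[0,0,0],"dr":[0,0,0],"grip":0.5},
    {"slide":[0,0,0],"dr":[0,0,0],"grip":0.5},
    {"slide":[0,0,0],"dr":[0,0,0],"grip":0.5}
  ]
}}

```text
time: 1.85
position: [0.5653, 0.0636, 0.0504]
ee_rot: [-0.0, 0.707, -0.707, 0.0]
wrist_force: [-1.5, -0.5, 6.5]
width: 0.655
grasp_force: 30.0
```

>>> {"method": "play_rows", "body": {
  "commands": [
    {"slide":[0,0,-0.1],"dr":[0,0,0],"grip":0.5},
    {"slide":[0,0,-0.3],"dr":[0,0,0],"grip":0.5},
    {"slide":[0,0,-0.6],"dr":[0,0,0],"grip":0.5},
    {"slide":[0,0,-1],"dr":[0,0,0],"grip":0.5},
    {"slide":[0,0,-1],"dr":[0,0,0],"grip":0.5},
    {"slide":[0,0,-1],"dr":[0,0,0],"grip":0.5}
  ]
}}

```text
time: 2.45
position: [0.5654, 0.0638, 0.1511]
ee_rot: [0.001, -0.707, 0.707, -0.0]
wrist_force: [-1.0, 0.0, -1.0]
width: 0.65
grasp_force: 30.0
```

```bash
cat > cup.py <<'E'
from h import *
st=monitor.read_state();x,y,z=st['position'];print(st['time'],st['position'],st['width'],st['grasp_force'])
for n in ('scene','side'):
    c=cam(n); P=pts(c); X,Y,Z=P[...,0],P[...,1],P[...,2]; hsv=cv2.cvtColor(c['color'],cv2.COLOR_RGB2HSV);H,S,V=[hsv[...,i].astype(int) for i in range(3)]
    m=(np.hypot(X-x,Y-y)<.05)&(S<80)&(V>100)&(Z<z+.03)&(Z>z-.08)
    q=P[m]
    for lo in np.arange(-.06,.025,.01):
        k=q[abs(q[:,2]-z-lo)<.005]
        if len(k)>5: print(n,round(lo,3),len(k),k.min(0).round(3),k.max(0).round(3))
    m=(np.hypot(X-.516,Y-.293)<.045)&(H>100)&(H<130)&(S>100)&(abs(Z-.071)<.004)
    q=P[m]
    if len(q)>10:
        A=np.c_[2*q[:,:2],np.ones(len(q))]; s=np.linalg.lstsq(A,(q[:,:2]**2).sum(1),rcond=None)[0]
        print(n,'blue',len(q),s[:2],((q.min(0)+q.max(0))/2).round(4))
    save(c,n+'_c%d'%(st['time']*10))
E
python3 cup.py
python3 -c "
import cv2,glob,numpy as np
a=cv2.imread(sorted(glob.glob('pics/scene_c*'))[-1])[100:250,230:400];b=cv2.imread(sorted(glob.glob('pics/side_c*'))[-1])[80:230,200:370]
cv2.imwrite('pics/crop2.png',cv2.resize(np.hstack([a,b]),(780,344)))"
```

```text
2.45 [0.56542711 0.06378107 0.15105383] 0.6498568997139099 29.999703730281908
scene -0.05 8 [0.562 0.047 0.101] [0.583 0.061 0.106]
scene -0.04 22 [0.557 0.045 0.107] [0.584 0.069 0.115]
scene -0.03 25 [0.548 0.044 0.117] [0.587 0.074 0.126]
scene -0.02 63 [0.544 0.043 0.126] [0.587 0.087 0.136]
scene -0.01 49 [0.543 0.041 0.136] [0.59  0.084 0.146]
scene 0.0 60 [0.536 0.039 0.146] [0.591 0.085 0.156]
scene 0.01 75 [0.519 0.038 0.156] [0.611 0.083 0.166]
scene 0.02 114 [0.522 0.036 0.166] [0.611 0.094 0.176]
scene blue 78 [0.51619005 0.29511005] [0.5172 0.2959 0.071 ]
side -0.05 35 [0.545 0.043 0.099] [0.581 0.06  0.106]
side -0.04 58 [0.546 0.04  0.106] [0.583 0.058 0.116]
side -0.03 65 [0.543 0.039 0.116] [0.585 0.061 0.126]
side -0.02 73 [0.544 0.038 0.126] [0.587 0.062 0.136]
side -0.01 83 [0.542 0.036 0.136] [0.589 0.09  0.146]
side 0.0 171 [0.523 0.035 0.146] [0.609 0.09  0.156]
side 0.01 240 [0.523 0.033 0.156] [0.609 0.093 0.166]
side 0.02 204 [0.521 0.031 0.166] [0.611 0.095 0.176]
side blue 34 [0.51548549 0.29317911] [0.5163 0.2976 0.0708]
```

View pics/crop2.png

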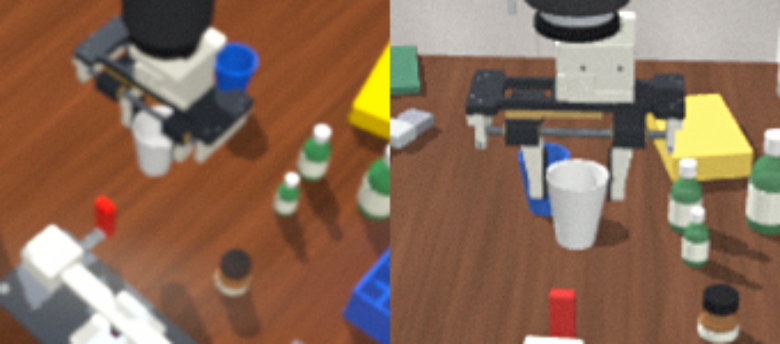

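The crop shows the white cup upright in the fingers. Its foot is at about z 0.100, and the blue cup is at (0.516, 0.294). I'll carry it over.

>>> {"method": "play_rows", "body": {
  "commands": [
    {"slide":[-0.15,0.05,-0.1],"dr":[0,0,0],"grip":0.5},
    {"slide":[-0.4,0.15,-0.2],"dr":[0,0,0],"grip":0.5},
    {"slide":[-0.7,0.25,-0.2],"dr":[0,0,0],"grip":0.5},
    {"slide":[-1,0.35,-0.2],"dr":[0,0,0],"grip":0.5}
  ]
}}

```text
time: 2.95
position: [0.5292, 0.1647, 0.1695]
ee_rot: [-0.0, -0.707, 0.707, 0.0]
wrist_force: [0.5, -0.2, -0.3]
width: 0.656
grasp_force: 30.0
```

>>> {"method": "play_rows", "body": {
  "commands": [
    {"slide":[-0.3,0.05,0],"dr":[0,0,0],"grip":0.5},
    {"slide":[-0.6,0.1,0],"dr":[0,0,0],"grip":0.5},
    {"slide":[-0.9,0.14,0],"dr":[0,0,0],"grip":0.5},
    {"slide":[-1,0.14,0],"dr":[0,0,0],"grip":0.5}
  ]
}}

```text
time: 3.35
position: [0.515, 0.2662, 0.1691]
ee_rot: [0.0, 0.708, -0.706, -0.0]
wrist_force: [-0.7, 0.0, -0.5]
width: 0.654
grasp_force: 30.0
```

>>> {"method": "play_rows", "body": {
  "commands": [
    {"slide":[-0.15,0,0],"dr":[0,0,0],"grip":0.5},
    {"slide":[-0.3,0,0],"dr":[0,0,0],"grip":0.5},
    {"slide":[-0.3,0,0],"dr":[0,0,0],"grip":0.5},
    {"slide":[-0.3,0,0],"dr":[0,0,0],"grip":0.5},
    {"slide":[-0.3,0,0],"dr":[0,0,0],"grip":0.5}
  ]
}}

```text
time: 3.85
position: [0.516, 0.2929, 0.1694]
ee_rot: [-0.0, -0.707, 0.707, -0.0]
wrist_force: [0.2, -0.9, -0.6]
width: 0.654
grasp_force: 30.0
```

```bash
cat > cup2.py <<'E'
from h import *
from scipy.optimize import least_squares
st=monitor.read_state();x,y,z=st['position'];print(st['time'],st['position'],st['ee_rot'].round(3),st['width'],st['wrist_force'])
for n in ('scene','side','wrist'):
    c=cam(n); P=pts(c); X,Y,Z=P[...,0],P[...,1],P[...,2]; hsv=cv2.cvtColor(c['color'],cv2.COLOR_RGB2HSV);H,S,V=[hsv[...,i].astype(int) for i in range(3)]
    for l,m in (('blue',(H>100)&(H<130)&(S>100)&(Z>.005)),('white',(S<80)&(V>90)&(Z>.005)&(Z<z-.004))):
        q=P[m&(np.hypot(X-.516,Y-.294)<.042)]
        if l=='blue': q=q[abs(q[:,2]-.071)<.004]
        if len(q)<15: continue
        f=(lambda p:np.hypot(q[:,0]-p[0],q[:,1]-p[1])-p[2]-(q[:,2]-q[:,2].mean())*(.167 if l=='white' else 0))
        r=least_squares(f,[.516,.294,.025],loss='soft_l1',f_scale=.002)
        print(n,l,len(q),r.x.round(4),'z',q[:,2].min().round(3),q[:,2].max().round(3),'rms',np.std(f(r.x)).round(4))
E
python3 cup2.py
```

```text
3.85 [0.51595358 0.29290479 0.16942389] [-0.    -0.707  0.707 -0.   ] 0.6543597183944271 [ 0.19088435 -0.89007117 -0.56400449]
scene blue 84 [0.5155 0.2949 0.028 ] z 0.067 0.075 rms 0.0018
scene white 169 [0.5159 0.2934 0.0211] z 0.028 0.165 rms 0.0022
side blue 86 [0.516  0.2928 0.0279] z 0.067 0.074 rms 0.002
side white 256 [0.5155 0.2958 0.0221] z 0.005 0.165 rms 0.0043
wrist blue 580 [0.5144 0.2943 0.0276] z 0.067 0.074 rms 0.0009
wrist white 3756 [0.5151 0.2901 0.0154] z 0.025 0.165 rms 0.0056
```

>>> {"method": "play_rows", "body": {
  "commands": [
    {"slide":[-0.01,0,0.2],"dr":[0,0,0],"grip":0.5},
    {"slide":[-0.01,0,0.4],"dr":[0,0,0],"grip":0.5},
    {"slide":[-0.01,0,0.55],"dr":[0,0,0],"grip":0.5},
    {"slide":[-0.01,0,0.65],"dr":[0,0,0],"grip":0.5},
    {"slide":[-0.01,0,0.75],"dr":[0,0,0],"grip":0.5},
    {"slide":[-0.01,0,0.83],"dr":[0,0,0],"grip":0.5},
    {"slide":[-0.01,0,0.88],"dr":[0,0,0],"grip":0.5},
    {"slide":[-0.01,0,0.88],"dr":[0,0,0],"grip":0.5}
  ]
}}

```text
time: 4.8
position: [0.5158, 0.2943, 0.081]
ee_rot: [-0.0, -0.707, 0.707, 0.0]
wrist_force: [-0.2, -0.2, -0.4]
width: 0.649
grasp_force: 30.0
```

>>> {"method": "play_rows", "body": {
  "commands": [
    {"slide":[0,0,0.02],"dr":[0,0,0],"grip":0.5},
    {"slide":[0,0,0.03],"dr":[0,0,0],"grip":0.5},
    {"slide":[0,0,0.04],"dr":[0,0,0],"grip":0.5},
    {"slide":[0,0,0.04],"dr":[0,0,0],"grip":0.5},
    {"slide":[0,0,0.04],"dr":[0,0,0],"grip":0.5}
  ]
}}

```text
time: 5.3
position: [0.516, 0.2945, 0.0777]
ee_rot: [-0.0, 0.707, -0.707, 0.0]
wrist_force: [-1.0, -0.6, -0.8]
width: 0.655
grasp_force: 30.0
```

>>> {"method": "play_rows", "body": {
  "commands": [
    {"slide":[0,0,0.01],"dr":[0,0,0],"grip":0.5},
    {"slide":[0,0,0.02],"dr":[0,0,0],"grip":0.5},
    {"slide":[0,0,0.02],"dr":[0,0,0],"grip":0.5},
    {"slide":[0,0,0.02],"dr":[0,0,0],"grip":0.5}
  ]
}}

```text
time: 5.7
position: [0.5166, 0.2949, 0.0764]
ee_rot: [-0.001, 0.707, -0.707, 0.0]
wrist_force: [-1.4, -0.2, 5.1]
width: 0.652
grasp_force: 30.0
```

>>> {"method": "play_rows", "body": {
  "commands": [
    {"slide":[0,0,0],"dr":[0,0,0],"grip":1},
    {"slide":[0,0,0],"dr":[0,0,0],"grip":1},
    {"slide":[0,0,0],"dr":[0,0,0],"grip":1},
    {"slide":[0,0,0],"dr":[0,0,0],"grip":1},
    {"slide":[0,0,0],"dr":[0,0,0],"grip":1},
    {"slide":[0,0,-0.3],"dr":[0,0,0],"grip":1},
    {"slide":[0,0,-0.7],"dr":[0,0,0],"grip":1},
    {"slide":[0,0,-1],"dr":[0,0,0],"grip":1}
  ]
}}

```text
time: 6.5
position: [0.5163, 0.2946, 0.1775]
ee_rot: [-0.0, 0.707, -0.707, 0.0]
wrist_force: [0.3, 0.4, 0.4]
width: 1.001
grasp_force: 0.0
```

```bash
sed -i 's/z-.004/.12/' cup2.py; python3 cup2.py
python3 - <<'E'
from h import *
for n in('scene','side','wrist'):
    c=load(n);P=pts(c);m=np.hypot(P[...,0]-.516,P[...,1]-.294)<.04
    q=P[m&(abs(P[...,2]-.097)<.005)]
    if len(q)>10:
        A=np.c_[2*q[:,:2],np.ones(len(q))]; s=np.linalg.lstsq(A,(q[:,:2]**2).sum(1),rcond=None)[0];print(n,'white rim',len(q),s[:2],((q.min(0)+q.max(0))/2).round(4))
    for l in (.085,.09,.095,.1,.105): print((m&(abs(P[...,2]-l)<.0025)).sum(),end=' ')
    print()
b=load('side');a=load('wrist')
cv2.imwrite('pics/crop3.png',np.hstack([cv2.resize(b['color'][100:220,200:340],(392,336)),cv2.resize(a['color'],(400,336))])[:,:,::-1])
E
```

```text
6.5 [0.51630422 0.2946041  0.17750927] [-0.     0.707 -0.707  0.   ] 1.0011907018565205 [0.2796313  0.43404971 0.40155615]
scene blue 34 [0.5152 0.2951 0.0279] z 0.068 0.075 rms 0.0016
scene white 299 [0.5154 0.2951 0.0257] z 0.027 0.103 rms 0.0019
side blue 49 [0.5165 0.2932 0.0285] z 0.067 0.075 rms 0.0024
side white 378 [0.5152 0.2933 0.0267] z 0.006 0.101 rms 0.0023
wrist blue 254 [0.5144 0.2963 0.0294] z 0.067 0.073 rms 0.0008
wrist white 5144 [0.514  0.2956 0.022 ] z 0.03 0.099 rms 0.004
scene white rim 100 [0.51563273 0.29519325] [0.5153 0.2956 0.097 ]
39 39 44 50 2 
side white rim 124 [0.51550492 0.29377445] [0.5153 0.2937 0.0966]
65 66 82 35 0 
wrist white rim 1339 [0.5140734  0.29461077] [0.5142 0.2949 0.0958]
352 363 951 353 0
```

View pics/crop3.png

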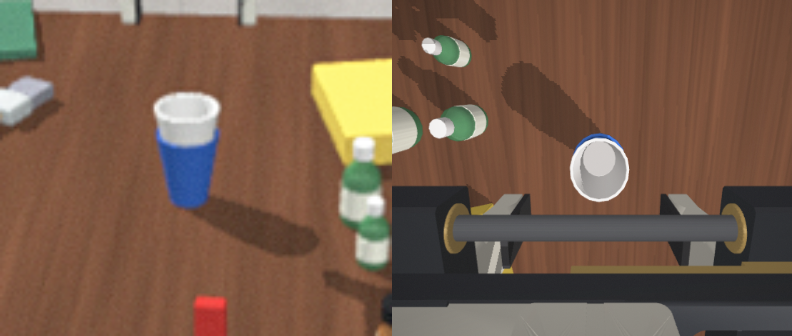

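The white cup is seated in the blue one: its rim is at z 0.098, 26 mm above blue's, and the stack is upright. Now I'll turn the gripper to the press axes and go to the paddle.

>>> {"method": "play_rows", "body": {
  "commands": [
    {"slide":[0.2,0,0],"dr":[0,0,-0.18],"grip":1},
    {"slide":[0.4,0,0],"dr":[0,0,-0.36],"grip":1},
    {"slide":[0.6,-0.1,0],"dr":[0,0,-0.54],"grip":1},
    {"slide":[0.8,-0.1,0],"dr":[0,0,-0.72],"grip":1},
    {"slide":[1,-0.2,0],"dr":[0,0,-0.9],"grip":1},
    {"slide":[1,-0.2,0],"dr":[0,0,-0.966],"grip":1}
  ]
}}

```text
time: 7.25
position: [0.5358, 0.1923, 0.1743]
ee_rot: [0.001, 0.919, -0.393, -0.001]
wrist_force: [-0.3, -0.2, -0.3]
width: 0.998
grasp_force: 0.0
```

>>> {"method": "play_rows", "body": {
  "commands": [
    {"slide":[0.14,0.14,0],"dr":[0,0,-0.18],"grip":0.5},
    {"slide":[0.28,0.28,0],"dr":[0,0,-0.36],"grip":0.5},
    {"slide":[0.42,0.42,0],"dr":[0,0,-0.54],"grip":0.5},
    {"slide":[0.56,0.56,0],"dr":[0,0,-0.72],"grip":0.5},
    {"slide":[0.7,0.7,0],"dr":[0,0,-0.9],"grip":0.5},
    {"slide":[0.7,0.7,0],"dr":[0,0,-0.966],"grip":0.5},
    {"slide":[0.7,0.7,0],"dr":[0,0,-0.966],"grip":0.5}
  ]
}}

```text
time: 7.95
position: [0.5327, 0.0948, 0.1745]
ee_rot: [0.0, 1.0, -0.027, -0.001]
wrist_force: [0.3, -0.1, 0.4]
width: 0.51
grasp_force: 0.0
```

```bash
cat > rel.py <<'E'
from h import *
from scipy.spatial.transform import Rotation as R
st=monitor.read_state(); q=st['ee_rot']; M=R.from_quat(q[[1,2,3,0]]).as_matrix(); p=st['position']
print(st['time'],p.round(4),st['width'],st['joint_positions'].round(2)); print(M.round(3)); print('yaw x',np.degrees(np.arctan2(M[1,0],M[0,0])))
for t in ([.5555,-.0155,p[2]],): print('slide',(M.T@(np.array(t)-p)/.1).round(3))
E
python3 rel.py
```

```text
7.95 [0.5327 0.0948 0.1745] 0.5096158936764241 [ 0.54  0.18 -0.36 -0.   -1.03  0.98]
[[ 0.999 -0.054 -0.002]
 [-0.054 -0.999 -0.001]
 [-0.002  0.001 -1.   ]]
yaw x -3.0896016692988746
slide [0.287 1.089 0.   ]
```

>>> {"method": "play_rows", "body": {
  "commands": [
    {"slide":[0.1,0.4,0],"dr":[0,0,0],"grip":0.5},
    {"slide":[0.2,0.8,0],"dr":[0,0,0],"grip":0.5},
    {"slide":[0.29,1,0],"dr":[0,0,0],"grip":0.5},
    {"slide":[0.29,1,0.4],"dr":[0,0,0],"grip":0.5},
    {"slide":[0.29,1,0.4],"dr":[0,0,0],"grip":0.5},
    {"slide":[0.29,1,0.4],"dr":[0,0,0],"grip":0.5}
  ]
}}

```text
time: 8.55
position: [0.5563, -0.0059, 0.135]
ee_rot: [0.001, 1.0, -0.027, -0.001]
wrist_force: [-0.0, 0.7, 1.0]
width: 0.5
grasp_force: 0.0
```

```bash
python3 rel.py
python3 - <<'E'
from h import *
for n in ('scene','side','wrist'):
    c=cam(n);P=pts(c);hsv=cv2.cvtColor(c['color'],cv2.COLOR_RGB2HSV);H,S,V=[hsv[...,i].astype(int) for i in range(3)]
    m=((H<6)|(H>174))&(S>150)&(np.hypot(P[...,0]-.556,P[...,1]+.016)<.04)&(P[...,2]>.02)
    q=P[m]; print(n,m.sum(),q.min(0).round(4) if len(q) else '',q.max(0).round(4) if len(q) else '')
    t=m&(P[...,2]>.086)
    if t.sum()>10: print(cv2.minAreaRect(P[t][:,:2].astype(np.float32)*1000))
save(c,'w3')
E
```

```text
8.55 [ 0.5563 -0.0059  0.135 ] 0.4997455465649363 [ 0.34  0.25 -0.38  0.   -0.95  1.18]
[[ 0.999 -0.054 -0.003]
 [-0.054 -0.999 -0.001]
 [-0.003  0.001 -1.   ]]
yaw x -3.0938294565530153
slide [-0.003  0.096  0.   ]
scene 113 [ 0.5461 -0.0218  0.0395] [ 0.5683 -0.0054  0.0944]
((556.1749267578125, -14.038902282714844), (13.222173690795898, 22.59319496154785), 78.80164337158203)
side 236 [ 0.543  -0.0245  0.0427] [ 0.5671 -0.0082  0.0914]
((554.8455200195312, -16.88237762451172), (15.366842269897461, 23.819377899169922), 82.73502349853516)
wrist 1137 [ 0.5431 -0.0208  0.0341] [ 0.5669 -0.0063  0.0916]
((554.8880004882812, -13.70216178894043), (13.806476593017578, 23.63046646118164), 87.0347671508789)
```

View pics/w3.png

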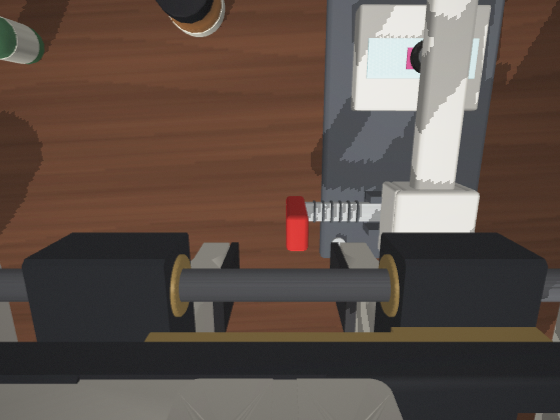

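The wrist view shows the paddle at (297,222), between the finger lanes, and the socket at (425,215), clear of the inner finger. I'll descend and grip.

>>> {"method": "play_rows", "body": {
  "commands": [
    {"slide":[0,0.09,0.2],"dr":[0,0,0],"grip":0.5},
    {"slide":[0,0.09,0.45],"dr":[0,0,0],"grip":0.5},
    {"slide":[0,0.09,0.65],"dr":[0,0,0],"grip":0.5},
    {"slide":[0,0.09,0.82],"dr":[0,0,0],"grip":0.5},
    {"slide":[0,0.09,0.82],"dr":[0,0,0],"grip":0.5},
    {"slide":[0,0.09,0.82],"dr":[0,0,0],"grip":0.1},
    {"slide":[0,0.09,0.82],"dr":[0,0,0],"grip":0.1},
    {"slide":[0,0.09,0.82],"dr":[0,0,0],"grip":0.1}
  ]
}}

```text
time: 9.5
position: [0.5573, -0.0145, 0.0549]
ee_rot: [-0.0, 1.0, -0.027, 0.001]
wrist_force: [0.0, -0.5, -0.4]
width: 0.286
grasp_force: 0.0
```

>>> {"method": "play_rows", "body": {
  "commands": [
    {"slide":[0,0,0],"dr":[0,0,0],"grip":0.1},
    {"slide":[0,0,0],"dr":[0,0,0],"grip":0.1},
    {"slide":[0,0,0],"dr":[0,0,0],"grip":0.1},
    {"slide":[0,0,0],"dr":[0,0,0],"grip":0.1},
    {"slide":[0,0,0],"dr":[0,0,0],"grip":0.1}
  ]
}}

```text
time: 10.0
position: [0.5572, -0.0133, 0.0544]
ee_rot: [-0.001, 1.0, -0.027, 0.001]
wrist_force: [-1.6, 10.2, 4.2]
width: 0.154
grasp_force: 30.0
```

>>> {"method": "play_rows", "body": {
  "commands": [
    {"slide":[0,-0.04,0],"dr":[0,0,0],"grip":0.1},
    {"slide":[0,-0.08,0],"dr":[0,0,0],"grip":0.1},
    {"slide":[0,-0.12,0],"dr":[0,0,0],"grip":0.1},
    {"slide":[0,-0.15,0],"dr":[0,0,0],"grip":0.1},
    {"slide":[0,-0.17,0],"dr":[0,0,0],"grip":0.1},
    {"slide":[0,-0.17,0],"dr":[0,0,0],"grip":0.1},
    {"slide":[0,-0.17,0],"dr":[0,0,0],"grip":0.1}
  ]
}}

```text
time: 10.7
position: [0.5578, 0.0013, 0.0542]
ee_rot: [0.001, 1.0, -0.027, 0.0]
wrist_force: [1.0, -7.2, 4.9]
width: 0.157
grasp_force: 30.0
```

```bash
python3 rel.py
python3 - <<'E'
from h import *
print(monitor.read_state()['wrist_force'])
# arc plan: tool pose vs lift angle, hinge line in press frame: TCP is 210 mm on -x from hinge, z rel 62
from math import *
for h in (10,20,30,45,60):
    a=asin(h/210); z0=.0544-.062; x0=-.210
    # rotate so that -x end goes up
    x=x0*cos(a)+z0*sin(a); z=-x0*sin(a)+z0*cos(a)
    print(h,'ang units',round(a/(pi/4),3),'dx',round((x-x0)*10,3),'up',round((z-z0)*10,3))
E
```

```text
10.7 [0.5578 0.0013 0.0542] 0.1566816982596862 [ 0.35  0.34 -0.46  0.   -0.77  1.16]
[[ 0.999 -0.053  0.001]
 [-0.053 -0.999 -0.001]
 [ 0.001  0.001 -1.   ]]
yaw x -3.045084966403154
slide [-0.014  0.169  0.   ]
[ 0.97436646 -7.22615225  4.93316611]
10 ang units 0.061 dx -0.001 up 0.1
20 ang units 0.121 dx 0.002 up 0.2
30 ang units 0.183 dx 0.011 up 0.301
45 ang units 0.275 dx 0.032 up 0.452
60 ang units 0.369 dx 0.066 up 0.603
```

The latch is out about 14.6 mm, and the 7.2 N side force matches its spring. Now I'll lift along the arc.

>>> {"method": "play_rows", "body": {
  "commands": [
    {"slide":[0,0,-0.05],"dr":[0,-0.03,0],"grip":0.1},
    {"slide":[0,0,-0.1],"dr":[0,-0.061,0],"grip":0.1},
    {"slide":[0,0,-0.15],"dr":[0,-0.09,0],"grip":0.1},
    {"slide":[0,0,-0.2],"dr":[0,-0.121,0],"grip":0.1},
    {"slide":[0.01,0,-0.25],"dr":[0,-0.152,0],"grip":0.1},
    {"slide":[0.01,0,-0.3],"dr":[0,-0.183,0],"grip":0.1},
    {"slide":[0.01,0,-0.3],"dr":[0,-0.183,0],"grip":0.1}
  ]
}}

```text
time: 11.4
position: [0.5587, 0.0009, 0.0836]
ee_rot: [-0.001, 0.997, -0.027, -0.072]
wrist_force: [1.6, -7.6, -0.9]
width: 0.156
grasp_force: 30.0
```

>>> {"method": "play_rows", "body": {
  "commands": [
    {"slide":[0,0,-0.05],"dr":[0,-0.03,0],"grip":0.1},
    {"slide":[0,0,-0.1],"dr":[0,-0.061,0],"grip":0.1},
    {"slide":[0,0,-0.15],"dr":[0,-0.09,0],"grip":0.1},
    {"slide":[0,0,-0.2],"dr":[0,-0.121,0],"grip":0.1},
    {"slide":[0.01,0,-0.25],"dr":[0,-0.152,0],"grip":0.1},
    {"slide":[0.01,0,-0.31],"dr":[0,-0.187,0],"grip":0.1},
    {"slide":[0.01,0,-0.31],"dr":[0,-0.187,0],"grip":0.1},
    {"slide":[0.01,0,-0.31],"dr":[0,-0.187,0],"grip":0.1}
  ]
}}

```text
time: 12.2
position: [0.564, 0.0005, 0.1135]
ee_rot: [-0.003, 0.989, -0.027, -0.145]
wrist_force: [0.8, -7.5, -1.9]
width: 0.157
grasp_force: 30.0
```

```bash
python3 rel.py
python3 - <<'E'
from h import *
print(monitor.read_state()['wrist_force'])
a=cam('scene');b=cam('side');
for c in(a,b):
    P=pts(c);hsv=cv2.cvtColor(c['color'],cv2.COLOR_RGB2HSV);H,S,V=[hsv[...,i].astype(int) for i in range(3)]
    m=(S<80)&(V>130)&(np.hypot(P[...,0]-.555,P[...,1]+.103)<.035)&(P[...,2]>.03)
    print('socket top z',np.percentile(P[m][:,2],[50,90,97]).round(3))
cv2.imwrite('pics/crop4.png',np.hstack([cv2.resize(a['color'][130:280,200:350],(400,400)),cv2.resize(b['color'][130:280,200:350],(400,400))])[:,:,::-1])
E
```

```text
12.2 [5.640e-01 5.000e-04 1.135e-01] 0.15726295707850083 [ 0.28  0.45 -0.11 -0.1  -1.28  1.28]
[[ 0.956 -0.054 -0.287]
 [-0.052 -0.999  0.014]
 [-0.287  0.002 -0.958]]
yaw x -3.1269436745048242
slide [-0.073  0.164  0.022]
[ 0.82336418 -7.49690086 -1.90928632]
socket top z [0.142 0.15  0.19 ]
socket top z [0.138 0.197 0.21 ]
```

View pics/crop4.png

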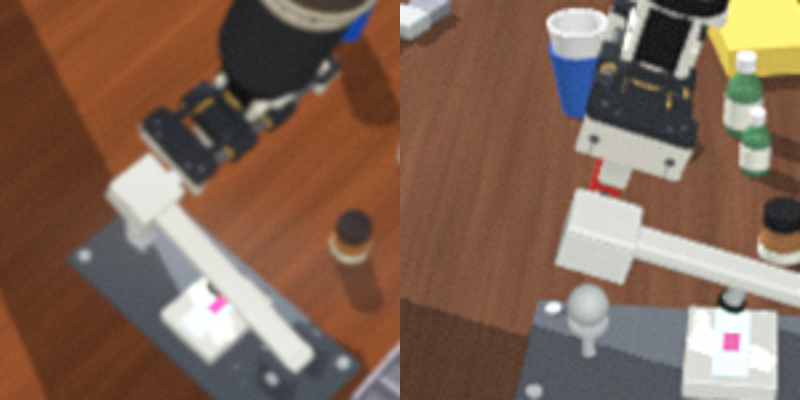

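The crop shows the socket lifted clear of the ball, at about z 0.12, with the paddle held and the stack still nested. I'll let it settle, then hand in.

>>> {"method": "play_rows", "body": {
  "commands": [
    {"slide":[0,0,0],"dr":[0,0,0],"grip":0.1},
    {"slide":[0,0,0],"dr":[0,0,0],"grip":0.1},
    {"slide":[0,0,0],"dr":[0,0,0],"grip":0.1},
    {"slide":[0,0,0],"dr":[0,0,0],"grip":0.1},
    {"slide":[0,0,0],"dr":[0,0,0],"grip":0.1}
  ]
}}

```text
time: 12.8
position: [0.564, 0.0005, 0.1136]
ee_rot: [-0.003, 0.989, -0.027, -0.145]
wrist_force: [1.4, -7.4, -3.1]
width: 0.152
grasp_force: 30.0
```

```bash
python3 -c "
from h import *
print(monitor.read_state()['position']); print(ticket.hand_in())"
```

```text
[5.63983860e-01 5.48470609e-04 1.13621069e-01]
the job is handed in; nothing more can be done
None
```

I nested the white cup fully in the blue one, away from the latch, then pulled the latch out about 14.6 mm and lifted the socket about 6 cm; I handed in at about 12.8 s with the arm held up at rest (no verdict was returned).

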